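# Clear the glassware off the shadow tray and put the two tools away in it

## Task

Someone has left a brown glass bottle and a beaker standing on the tool tray, over its cut-outs. First lift both off and stand them upright on bare worktop clear of the tray, without dropping them; then lay the screwdriver and the spanner each fully down in its own cut-out. Leave the wash bottle, flask, tip box and timer where they are.

Things in the scene. Friction and masses are not known exactly. Their poses are not given: they have to be found in the camera images.
- shadow_tray: Grey tool tray, fixed to the worktop, 160 (x) x 234 (y) x 22 mm, with two light-floored cut-outs along its y axis. Origin: centre of its underside, z up. A finger channel (floor 6 mm over the worktop) crosses both along x, right through the tray, y +16 to +56 mm: fingers holding a tool there can go down with it. About 3 to 4 mm clearance each side of a tool
- pocket_driver_handle (a point): Where point driver_handle lies when seated: tray frame (-36, +36, 18.5) mm, mid finger channel; axes as the tray. The screwdriver's cut-out: handle part 33 mm wide, y -12 to +88 mm, floor 6 mm over the worktop; shank slot 12 mm wide, y -106 to -12 mm, floor at 14 mm. The tool fits only with its tip toward the tray's -y
- pocket_driver_tip (a point): Point in the tray where the screwdriver's tip (point driver_tip) lies when seated: on the tray's frame at (-36, -100, 18.5) mm. Axes as the tray
- pocket_spanner (a point): Where the spanner's origin lies when seated: on the floor of its cut-out, tray frame (+36, +36, 16) mm, mid finger channel; axes as the tray. The cut-out is 30 mm wide, y -31 to +103 mm in the tray's frame, floor 16 mm over the worktop
- bottle: Brown glass bottle with a black screw cap, 86 mm in diameter, 153 mm tall, 0.4 to 0.75 kg, closed. Origin: centre of its underside; z up. The cap, 34 mm in diameter, reaches from 129 to 153 mm and is fixed: lift the bottle by it; the shoulder under it slopes out to the full diameter. At the start it stands on the tray
- beaker: Small clear beaker, 53 mm in outer diameter at the rim (about 48 mm at the foot), 71 mm tall, 0.06 kg, empty. Origin: centre of its underside; z up. Can be gripped across its outside. At the start it stands on the tray, beside the bottle
- driver: Screwdriver, 182 mm long, lying on the worktop; yellow handle 25 mm in diameter at its +y half (y 3 to 91 mm), thin shank 5 mm in diameter at its -y half with the tip at y = -91 mm. Origin: middle of its length, 12.5 mm under its axis when it lies as at the start; it can roll about y, so use the two points, which lie on its axis
- driver_handle (a point): Point on the screwdriver's axis, in the middle of its handle, 45 mm from the tool's middle; 12.5 mm over the surface it lies on. The place to grip it, firmly: the round handle can pitch in the fingers
- driver_tip (a point): The screwdriver's tip, on its axis, 136 mm from driver_handle
- spanner: Steel open-ended spanner, 125 mm long (y) x 22 mm wide (x) x 8 mm thick, lying flat on the worktop. Origin: centre of its underside; grip it there across x. It may go into its cut-out either end first
- wash_bottle: White squeeze bottle with a bent spout, bystander, 186 mm tall. Origin: under its spout's middle; the round body, 63 mm in diameter, is centred 20 mm from the origin along its +y and the spout points to -y, 51 mm from the origin
- flask: Volumetric flask with a blue stopper, bystander, 52 mm in diameter, 152 mm tall. Origin: centre of its underside
- tip_box: Blue box of pipette tips, bystander, 80 (x) x 110 (y) x 63 mm. Origin: centre of its underside. To its right stands the fixed black computer tower, 385 mm tall (world x from 616 mm on, y -356 to -171 mm): keep clear of it
- timer: White bench timer lying flat, bystander, 66 x 66 x 18 mm. Origin: centre of its underside

How it is judged (in metres and radians):
On the way, in this order (a step that is already met when the one before it is completed fails the run):
1. the bottle and the beaker both stand upright on the worktop, off the tray, let go (height (world z) of each of bottle, beaker below 0.005 m and angle between each of bottle, beaker's own z axis and vertical below 0.1 rad and contact force between each of bottle, beaker and the fingers below 0.1 N), for 0.2 s.
2. the screwdriver and the spanner both lie fully down in their cut-outs (horizontal distance between driver_handle and pocket_driver_handle below 0.008 m and horizontal distance between driver_tip and pocket_driver_tip below 0.009 m and z of driver_handle in the frame of pocket_driver_handle below 0.003 m and horizontal distance between spanner and pocket_spanner below 0.008 m and z of spanner in the frame of pocket_spanner below 0.003 m and angle between the y axis of spanner and the y axis of pocket_spanner, either way round below 0.1 rad), for 0.2 s.
At the end, for the whole second after the job is handed in: Screwdriver and spanner lie in their cut-outs (points within 8 mm in plan, tip 9 mm, at most 3 mm proud; spanner within 0.1 rad, tilt under 0.06); bottle and beaker stand on the worktop off the tray (underside under 5 mm, tilt under 0.1 rad); all four at rest (all of step 2 and angle between spanner's own z axis and vertical below 0.06 rad and height (world z) of bottle between -0.01 and 0.005 m and angle between each of bottle, beaker's own z axis and vertical below 0.1 rad and height (world z) of beaker between -0.01 and 0.005 m and linear speed of each of bottle, beaker, driver, spanner below 0.02 m/s); the robot touches nothing.
It fails at once if the bottle or the beaker tips over (angle between any of bottle, beaker's own z axis and vertical above 0.6 rad).
It fails at once if the bottle or the beaker is dropped: falls free, touching nothing, faster than 0.35 m/s ((contact force between bottle and anything else below 0.02 N and linear speed of bottle above 0.35 m/s) or (contact force between beaker and anything else below 0.02 N and linear speed of beaker above 0.35 m/s)).
It fails at once if the wash bottle, flask, tip box or timer is pushed more than 20 mm from its place (distance of any of wash_bottle, flask, tip_box, timer from where it was at the start of the episode above 0.02 m).
It also fails if it takes over 72 s, if anything falls off the work surface, if the arm or the gripper's body presses on something with over 40 N, if the wrist force passes 120 N, or if a joint passes its speed limit or range.

## Robot

A 6-joint arm with a two-finger parallel gripper is mounted at the origin on a cart in front of the work surface, level with it; the furniture and walls round the work are solid. World frame = base frame: x ahead of the robot, y to its left, z up, the work surface at z = 0. Lengths are in mm, angles in rad, forces in N, time in s.
With the tool pointing down it reaches from about 350 to 775 mm from the base axis. Payload 7.3 kg.
Tool frame: the origin (TCP) lies on the mounting face of the last link; the fingertips stand 178 mm ahead of it and the grasp point (between the pads) lies 159 mm ahead of it; z points along the fingers, y is the line along which they close (so a half turn about z gives the same grasp; the last joint's range is limited). The gripper opens to 92 mm and grips with 3 to 60 N. Pads are 19 mm wide; open, the fingers measure 130 mm over their backs; the gripper's body (75 mm by 190 mm) begins 47 mm behind the grasp point.
Start: joints at [1.159, 0.342, 1.524, -0, 1.275, -0.146], TCP at [137.885, 506.572, 404.741] pointing down, gripper open.
Joint ranges: [-2.53, 2.53], [-0.77, 2.02], [0.04, 2.7], [-1, 4.14], [0.28, 2.66], [-3.11, 3.11]. Speed limits (rad/s): [2.57, 2.57, 3.14, 3.14, 3.14, 3.14].

## Interface

Orientations are given as [roll, pitch, yaw] about the fixed x, y, z axes, in that order (R = Rz(yaw) Ry(pitch) Rx(roll)).
In Python, from plant import bot, vision, ticket gives the robot as it stands (bot), with the cameras (vision) and the job (ticket).
- The arm moves only by the tool shift_gripper, called after "Request:" by a JSON object that holds its "op" and its "data", one argument or row to a line. Schema: {"type":"object","properties":{"segments":{"type":"array","items":{"type":"array","items":{"type":"number"},"minItems":5,"maxItems":5},"minItems":1,"maxItems":5},"only":{"type":"string"},"quiet":{"type":"boolean"},"lines":{"type":"string"}},"required":["segments"],"additionalProperties":false}. segments is a list of rows, 1 to 5 of them, each of 5 numbers: the finger opening in mm, then dx, dy, dz in mm, then a turn about the tool's z in rad; each row is the pose to reach, as a shift and turn from the pose commanded when the call began, along the tool's axes at that moment; what a row does not reach only later rows make up. A row lasts 1/8 s, in which the tool goes at most 62.5 mm and 0.188 rad, less where a joint would pass 70% of its speed; a pose out of reach is approached as far as the arm can. The fingers move at their own pace and stop on an object; the grip force is fixed at half the most. Time passes only in rows, so rows that do not move let the fingers close. The tool returns the time, the measured TCP pose, the force, the opening and the grip force at its end. only (a regular expression) keeps the lines of the reply that match it, lines (a string "A,B") keeps lines A to B, and quiet returns only ok. Input that does not fit is refused with a message, and nothing moves.
- bot.get_obs(): the state, without advancing time (a new reading comes with each control period).
- vision.capture(name): name is "side" or "top" or "wrist"; returns a dict with "color" (480x640x3 uint8, red, green, blue), "K" (3x3 intrinsics, pixels), "R" (3x3) and "t" (3): a world point X has camera coordinates R X + t. Camera axes: x right, y down, z forward; pixel columns grow to the right and rows downward; lengths in mm; the calibration is good to about 2 mm. The wrist camera is an equidistant fisheye: a pixel r from the principal point sees the ray r / f radians off the axis. A picture is of the moment at which its call begins. There is no depth.
- ticket.close_job(): hands the job in; it is judged then, once.
The state is a dict: "time": time; "joint_positions": joint angles; "dq": joint speeds; "tau": joint torques, N m; "tool_pos": TCP position; "tcp_rot": TCP orientation; "contact_force": force on the tool from outside, world axes, zero at the start; "moment": the same for the moment, N m; "grip_width": finger opening in mm; "finger_force": force on a finger pad.
Only numpy, scipy, OpenCV 4.12 (cv2) and the standard library are available. Lean on these libraries where they do the work, as an engineer would, in place of code of your own. Each camera call takes 0.05 s, during which the arm holds its last target. There are 200 camera calls.

## Working session

There is one attempt and no reset: what is moved stays moved. The work goes in short steps, Python scripts to look and compute and a tool call to move; the robot and the scene stay as the last step left them, time stands still between calls to the robot, and variables do not carry over. Pictures are saved under pics/ and viewed, at most 10 in all, crops included, and the job is handed in when it is done.

```bash
ls; mkdir -p pics
```

Create h.py:
```python
import numpy as np,cv2
from plant import bot, vision, ticket
def ray(c,u,v):
    K=c["K"];R=np.array(c["R"]);t=np.array(c["t"])
    d=np.linalg.inv(K)@np.array([u,v,1.]);return -R.T@t,R.T@d
def onz(c,u,v,z):
    o,d=ray(c,u,v);return o+d*(z-o[2])/d[2]
```

Run:
```python
from h import *
import pickle
for n in("side","top"):
    c=vision.capture(n);pickle.dump(c,open(n+".pkl","wb"));cv2.imwrite(f"pics/{n}0.png",c["color"][:,:,::-1])
    print(n,np.array(c["K"]).tolist(),(-np.array(c["R"]).T@c["t"]).round(),np.array(c["R"]).round(2).tolist())
print(bot.get_obs())
```

```text
pics
plant.py
side [[493.8962345395328, 0.0, 319.44193371455106], [0.0, 493.8962345395328, 238.06169984117423], [0.0, 0.0, 1.0]] [ 341. -698. 1178.] [[0.96, -0.3, 0.01], [-0.24, -0.8, -0.55], [0.17, 0.52, -0.84]]
top [[548.101281537391, 0.0, 324.24722578916743], [0.0, 548.101281537391, 239.68611768938058], [0.0, 0.0, 1.0]] [3.660e+02 1.000e+00 1.258e+03] [[0.02, -1.0, -0.01], [-0.99, -0.01, -0.16], [0.16, 0.02, -0.99]]
{'time': 0.1, 'joint_positions': array([ 1.15899657e+00,  3.42658347e-01,  1.52488205e+00, -3.46324333e-05,
        1.27538394e+00, -1.46013425e-01]), 'dq': array([-0.00037728, -0.00143733, -0.00043567, -0.00048988,  0.00075872,
        0.00058858]), 'tau': array([ 1.62307097e-03, -4.31997728e+01, -2.44696999e+01,  7.19710300e-02,
        5.25754457e-02, -5.60287765e-05]), 'tool_pos': array([137.84767724, 506.46980772, 404.12530862]), 'tcp_rot': array([-3.14027032e+00, -1.60987280e-04,  2.87581632e+00]), 'contact_force': array([-0.14349314,  0.40850473,  0.24246018]), 'moment': array([-0.01918309,  0.02884255, -0.01009926]), 'finger_force': 0.0, 'grip_width': 91.86324648416408}
```

View pics/top0.png

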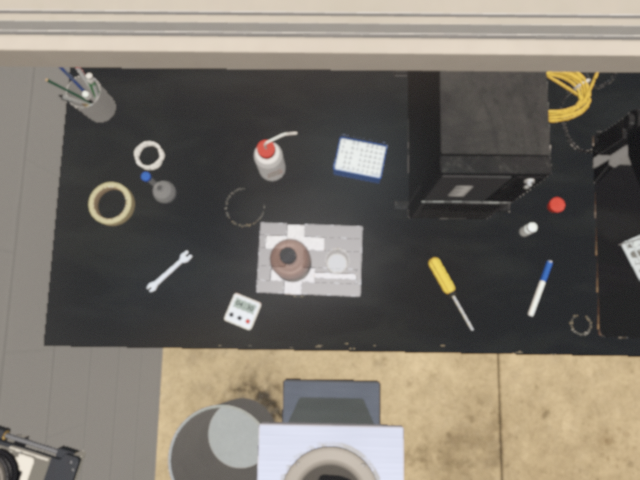

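View pics/side0.png

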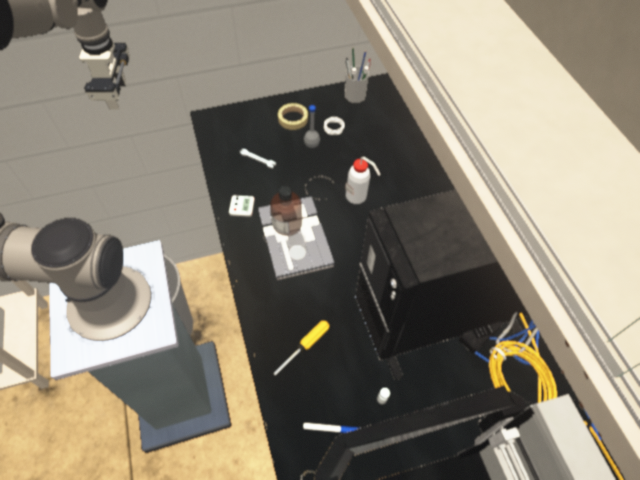

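The top view shows the tray at about (258–363, 223–297) with its +y to the image left, and the bottle cap at (288,256). The beaker is at (337,262), the spanner at (170,272), and the screwdriver runs from handle (442,275) to tip (472,328). The side view agrees. I'll measure these next.

Run:
```python
from h import *
import pickle
T=pickle.load(open("top.pkl","rb"));S=pickle.load(open("side.pkl","rb"))
def comps(c,mask,box,n=3,mina=15):
    m=np.zeros(mask.shape,np.uint8);x0,y0,x1,y1=box;m[y0:y1,x0:x1]=mask[y0:y1,x0:x1]
    k,l,s,ce=cv2.connectedComponentsWithStats(m)
    o=sorted([i for i in range(1,k) if s[i,4]>=mina],key=lambda i:-s[i,4])[:n]
    return [(l==i).astype(np.uint8) for i in o]
def rect(m):
    ct=cv2.findContours(m,cv2.RETR_EXTERNAL,cv2.CHAIN_APPROX_NONE)[0];return cv2.minAreaRect(max(ct,key=len))
t=T["color"].astype(int);s=S["color"].astype(int)
def sp(m,c,z):
    v,u=np.nonzero(m);P=np.array([onz(c,a,b,z)[:2] for a,b in zip(u,v)])
    mu=P.mean(0);w,V=np.linalg.eigh(np.cov((P-mu).T));d=V[:,1];q=(P-mu)@d
    (cx,cy),wh,a=cv2.minAreaRect(P.astype(np.float32))
    return mu.round(1),'rectc',np.round((cx,cy),1),np.round(wh,1),'dir',d.round(3),'ext',q.min().round(1),q.max().round(1)
for nm,c,im,sb,db,tb in(("top",T,t,(140,245,200,300),(420,250,485,340),(250,215,372,305)),("side",S,s,(235,145,282,172),(265,315,335,380),(255,195,340,282))):
    g=im.sum(2)/3
    for m in comps(c,(g>90),sb,1): print(nm,"spanner",sp(m,c,4))
    y=(im[:,:,0]>130)&(im[:,:,2]<90)
    for m in comps(c,y,db,1): print(nm,"handle",sp(m,c,12.5))
    for m in comps(c,(g>75)|y,db,1): print(nm,"driver all",sp(m,c,12.5))
    for m in comps(c,(g>60),tb,1):print(nm,"tray",sp(m,c,22),rect(m))
big=cv2.resize(T["color"][210:310,245:375],None,fx=6,fy=6,interpolation=cv2.INTER_CUBIC);cv2.imwrite("pics/tray.png",big[:600,:780,::-1])
big=cv2.resize(S["color"][175:285,240:350],None,fx=5.4,fy=5.4,interpolation=cv2.INTER_CUBIC);cv2.imwrite("pics/trays.png",big[:,:,::-1])
```

```text
top spanner (array([487.2, 379.3]), 'rectc', array([485.7, 379.3]), array([ 28.7, 129.7]), 'dir', array([-0.693,  0.721]), 'ext', np.float64(-63.6), np.float64(66.1))
top handle (array([ 487.6, -242.6]), 'rectc', array([ 487. , -244.2]), array([88.6, 29.4]), 'dir', array([-0.878, -0.478]), 'ext', np.float64(-43.0), np.float64(45.6))
top driver all (array([ 486.5, -244.3]), 'rectc', array([ 486.5, -244.1]), array([91.6, 32.3]), 'dir', array([-0.874, -0.485]), 'ext', np.float64(-45.9), np.float64(45.8))
top tray (array([516.8,  53. ]), 'rectc', array([517.5,  53.8]), array([203.9, 278.6]), 'dir', array([-0.009,  1.   ]), 'ext', np.float64(-137.9), np.float64(140.6)) ((310.5, 259.5), (120.99998474121094, 88.99998474121094), -0.0)
side spanner (array([485.6, 378.4]), 'rectc', array([484.6, 380.3]), array([ 32.8, 130. ]), 'dir', array([-0.682,  0.731]), 'ext', np.float64(-62.9), np.float64(67.1))
side handle (array([ 485.1, -244.4]), 'rectc', array([ 486.2, -244. ]), array([87.8, 30.4]), 'dir', array([-0.873, -0.487]), 'ext', np.float64(-45.1), np.float64(42.9))
side driver all (array([ 484.6, -244.7]), 'rectc', array([ 485.9, -243.5]), array([91.5, 31.1]), 'dir', array([-0.87 , -0.493]), 'ext', np.float64(-47.5), np.float64(44.1))
side tray (array([514.5,  42.8]), 'rectc', array([518.8,  49.5]), array([264.7, 187.9]), 'dir', array([0.039, 0.999]), 'ext', np.float64(-122.7), np.float64(136.3)) ((295.296630859375, 236.9141082763672), (77.29054260253906, 65.34475708007812), 76.86598205566406)
```

View pics/tray.png

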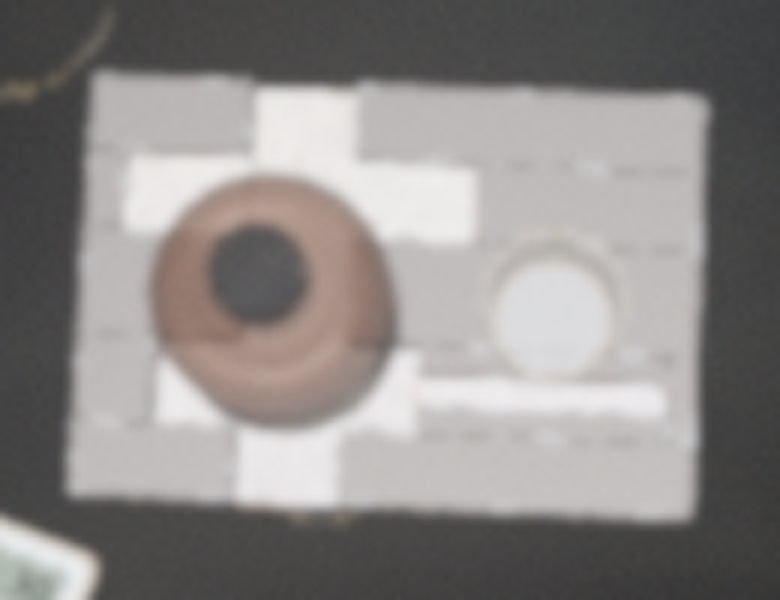

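View pics/trays.png

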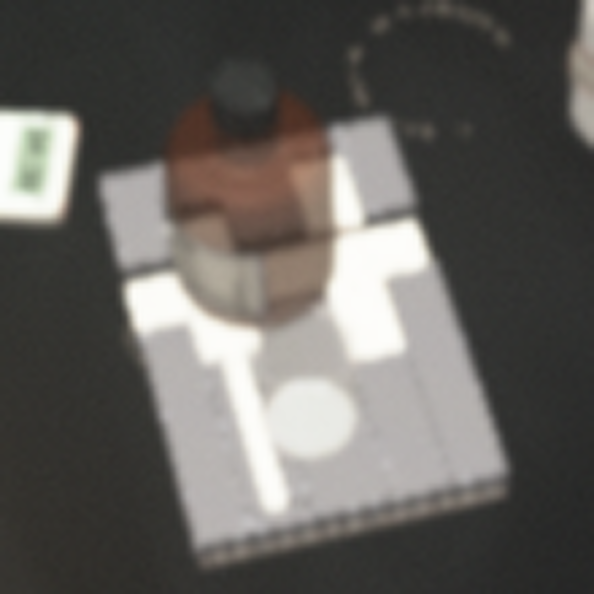

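In the top crop, the tray's top corners are (93,73), (708,97), (694,521) and (67,497). The cap top is centred at (258,273), and the beaker's foot disc at (554,322). In the side crop, the cap top is about (245,85) and the beaker's floor (312,417).

Run:
```python
from h import *
import pickle
T=pickle.load(open("top.pkl","rb"));S=pickle.load(open("side.pkl","rb"))
ft=lambda x,y,z:onz(T,(x+.5)/6-.5+245,(y+.5)/6-.5+210,z)[:2]
fs=lambda x,y,z:onz(S,(x+.5)/5.4-.5+240,(y+.5)/5.4-.5+175,z)[:2]
C=np.array([ft(*p,22) for p in((93,73),(708,97),(694,521),(67,497))])
D=np.array([fs(*p,22) for p in((100,178),(386,118),(508,475),(198,548))]) # NL(+y,-x),(+y,+x),(-y,+x),(-y,-x)
for Q in(C,D[[1,2,3,0]]):
    c=Q.mean(0);e=(Q[0]-Q[1]+Q[3]-Q[2])/2;f=(Q[0]-Q[3]+Q[1]-Q[2])/2
    print("tray",Q.round(1).tolist(),c.round(1),"len",np.linalg.norm(e).round(1),np.linalg.norm(f).round(1),"yaw y",np.arctan2(-e[0],e[1]).round(4),"yaw x",np.arctan2(f[1],f[0]).round(4))
print("cap",ft(258,273,175),fs(245,85,175))
print("beaker",ft(554,322,24),fs(312,417,24),ft(557,302,93))
# channel/pocket features, top
print("driver pocket shank centre ends",ft(420,395,14),ft(665,400,14),"spanner pocket", ft(300,157,22),ft(478,205,16))
# shank tip
for n,c,box in(("top",T,(445,285,485,340)),("side",S,(265,340,308,380))):
    g=c["color"].astype(int).sum(2)/3;x0,y0,x1,y1=box
    m=np.zeros(g.shape,bool);m[y0:y1,x0:x1]=g[y0:y1,x0:x1]>60
    v,u=np.nonzero(m);P=np.array([onz(c,a,b,12.5)[:2] for a,b in zip(u,v)]);mu=P.mean(0)
    d=np.linalg.eigh(np.cov((P-mu).T))[1][:,1];d*=-np.sign(d[0]);q=(P-mu)@d
    print(n,"shank",len(P),mu.round(1),d.round(3),"tip",(mu+d*q.max()).round(1))
# bystanders rough
for n,(u,v,z) in dict(timer=(242,311,18),tip=(360,158,63),wash=(270,165,60),flask=(163,191,20)).items(): print(n,onz(T,u,v,z).round())
```

```text
tray [[601.9, 170.7], [596.0, -64.8], [434.7, -60.6], [439.8, 174.7]] [518.1  55. ] len 235.5 161.8 yaw y -0.0234 yaw x -0.0253
tray [[599.2, 167.7], [592.9, -66.8], [433.7, -62.3], [439.9, 172.6]] [516.4  52.8] len 234.8 159.3 yaw y -0.0269 yaw x -0.0294
cap [505.87346884  92.31881218] [506.04510373  91.59283366]
beaker [508.49040938  -7.21201495] [507.75904649  -6.83508647] [507.70000628  -7.73995132]
driver pocket shank centre ends [481.01387221  43.14195645] [480.5959085  -49.70609125] spanner pocket [570.48758702  90.47042423] [553.90826807  22.37366671]
top shank 356 [ 418.4 -282.2] [-0.88  -0.474] tip [ 362.1 -312.5]
side shank 255 [ 414.3 -283.4] [-0.863 -0.505] tip [ 361.5 -314.3]
timer [398. 205.  18.]
tip [744. -56.  63.]
wash [726. 148.  60.]
flask [672. 400.  20.]
```

Create go.py:
```python
# go.py x y z yaw [n]: grasp-point target -> per-command shift in tool axes (n commands, even split)
import sys
from h import *
from scipy.spatial.transform import Rotation as Ro
a=[float(v) for v in sys.argv[1:]];o=bot.get_obs()
R=Ro.from_euler("xyz",o["tcp_rot"]).as_matrix();p=np.array(o["tool_pos"])
d=np.array(a[:3])+[0,0,159]-p;yaw=np.arctan2(R[1,0],R[0,0])
th=-((a[3]-yaw+np.pi)%(2*np.pi)-np.pi)
n=int(a[4]) if len(a)>4 else int(np.ceil(max(np.linalg.norm(d)/310,abs(th)/.93,.01)))
print("at",p.round(1),"grasp z",(p[2]-159).round(1),"yaw",yaw.round(3),"w",round(o["grip_width"],1),"F",np.round(o["contact_force"],1),"t",o["time"])
for i in range(n):
    print((R.T@d/n).round(1),round(th/n,3)); R=R@Ro.from_euler("z",th/n).as_matrix()
```

```bash
python3 go.py 506 92 200 1.545 2
```

```text
at [137.8 506.5 404.1] grasp z 245.1 yaw 2.876 w 91.9 F [-0.1  0.4  0.2] t 0.1
[-232.  -151.6   22.7] 0.665
[-276.1   24.    22.7] 0.665
```

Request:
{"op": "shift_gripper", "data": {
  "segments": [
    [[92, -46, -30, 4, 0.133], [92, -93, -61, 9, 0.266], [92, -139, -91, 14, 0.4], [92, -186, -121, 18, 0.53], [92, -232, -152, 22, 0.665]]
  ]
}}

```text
refused: segments[0][0]: [92, -46, -30, 4, 0.133] is not of type 'number' (schema: type "number"). Nothing was moved.
```

I used the wrong layout. The manual says a list of rows, each a list of 5 numbers; once more.

Request:
{"op": "shift_gripper", "data": {
  "segments": [
    [92, -46, -30, 4, 0.133],
    [92, -93, -61, 9, 0.266],
    [92, -139, -91, 14, 0.4],
    [92, -186, -121, 18, 0.53],
    [92, -232, -152, 22, 0.665]
  ]
}}

```text
time: 0.72
tool_pos: [322.7, 297.5, 382.5]
tcp_rot: [-3.142, -0.0, 2.207]
contact_force: [0.8, 0.7, 0.4]
grip_width: 91.5
finger_force: 0.0
```

Request:
{"op": "shift_gripper", "data": {
  "segments": [
    [92, -55, 5, 4, 0.133],
    [92, -110, 10, 9, 0.266],
    [92, -166, 14, 14, 0.4],
    [92, -221, 19, 18, 0.53],
    [92, -276, 24, 22, 0.665]
  ]
}}

```text
time: 1.35
tool_pos: [506.8, 90.3, 360.3]
tcp_rot: [-3.141, -0.0, 1.541]
contact_force: [0.8, -0.6, -0.6]
grip_width: 91.7
finger_force: 0.0
```

Request:
{"op": "shift_gripper", "data": {
  "segments": [
    [92, 0, 0, 0, 0],
    [92, 0, 0, 0, 0]
  ]
}}

```text
time: 1.6
tool_pos: [505.5, 92.1, 360.2]
tcp_rot: [-3.14, -0.0, 1.546]
contact_force: [0.7, -0.1, -0.1]
grip_width: 91.8
finger_force: 0.0
```

```bash
python3 go.py 506 92 172 1.545
```

Run:
```python
from h import *
import pickle
c=vision.capture("wrist");pickle.dump(c,open("w1.pkl","wb"));cv2.imwrite("pics/w1.png",c["color"][:,:,::-1])
```

```text
at [505.5  92.1 360.2] grasp z 201.2 yaw 1.546 w 91.8 F [ 0.7 -0.1 -0.1] t 1.6
[-0.1  0.6 29.2] 0.001
```

View pics/w1.png

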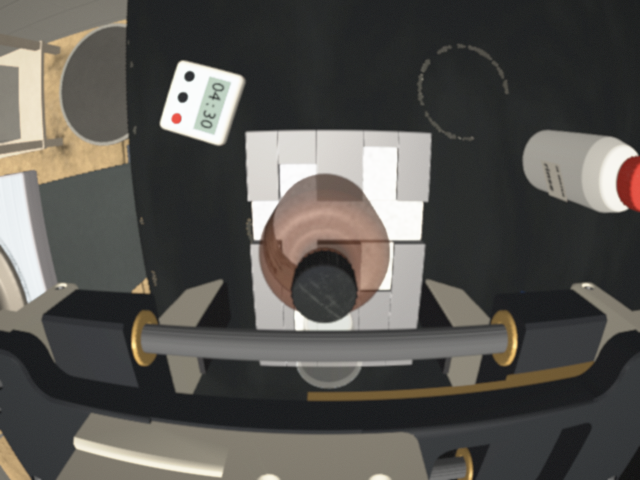

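The wrist view shows the black cap at (324,287), midway between the fingers. The beaker is partly hidden at (330,370). I'll descend, grip and lift.

Request:
{"op": "shift_gripper", "data": {
  "segments": [
    [92, 0, 1, 15, 0],
    [92, 0, 1, 29, 0],
    [20, 0, 1, 29, 0],
    [20, 0, 1, 29, 0],
    [20, 0, 1, 29, 0]
  ]
}}

```text
time: 2.28
tool_pos: [507.0, 92.0, 332.1]
tcp_rot: [3.141, -0.0, 1.546]
contact_force: [0.6, 0.3, -0.5]
grip_width: 66.4
finger_force: 0.0
```

Request:
{"op": "shift_gripper", "data": {
  "segments": [
    [20, 0, 0, 0, 0],
    [20, 0, 0, 0, 0],
    [20, 0, 0, -10, 0],
    [20, 0, 0, -20, 0],
    [20, 0, 0, -20, 0]
  ]
}}

```text
time: 2.9
tool_pos: [507.0, 91.9, 352.4]
tcp_rot: [3.14, -0.0, 1.546]
contact_force: [0.4, 1.2, -5.3]
grip_width: 32.9
finger_force: 30.0
```

Request:
{"op": "shift_gripper", "data": {
  "segments": [
    [20, 0, 0, -20, 0],
    [20, 0, 0, -45, 0],
    [20, 0, 0, -65, 0],
    [20, 0, 0, -65, 0]
  ]
}}

```text
time: 3.4
tool_pos: [507.0, 91.9, 417.6]
tcp_rot: [3.139, -0.0, 1.546]
contact_force: [-0.0, 0.3, -5.4]
grip_width: 32.9
finger_force: 30.0
```

```bash
python3 go.py 378 -30 256 1.545
```

```text
at [507.   91.9 417.6] grasp z 258.6 yaw 1.546 w 32.9 F [-0.   0.3 -5.4] t 3.4
[-125.1 -125.9    2.2] 0.001
```

Request:
{"op": "shift_gripper", "data": {
  "segments": [
    [20, -15, -15, 0, 0],
    [20, -45, -45, 0, 0],
    [20, -80, -80, 0, 0],
    [20, -110, -110, 0, 0],
    [20, -125, -126, 0, 0]
  ]
}}

```text
time: 4.03
tool_pos: [376.0, -30.8, 415.5]
tcp_rot: [-3.139, -0.0, 1.545]
contact_force: [0.7, -1.5, -5.2]
grip_width: 32.9
finger_force: 30.0
```

Request:
{"op": "shift_gripper", "data": {
  "segments": [
    [20, 0, 0, 0, 0],
    [20, 0, 0, 20, 0],
    [20, 0, 0, 55, 0],
    [20, 0, 0, 85, 0],
    [20, 0, 0, 100, 0]
  ]
}}

```text
time: 4.65
tool_pos: [378.0, -29.3, 316.8]
tcp_rot: [-3.14, -0.001, 1.547]
contact_force: [-12.9, 1.1, 49.2]
grip_width: 32.9
finger_force: 30.2
```

Request:
{"op": "shift_gripper", "data": {
  "segments": [
    [20, 0, 0, 2, 0],
    [20, 0, 0, 4, 0],
    [20, 0, 0, 6, 0],
    [20, 0, 0, 6, 0]
  ]
}}

```text
time: 5.15
tool_pos: [378.6, -29.6, 313.8]
tcp_rot: [3.138, 0.002, 1.547]
contact_force: [-13.3, -0.2, 43.3]
grip_width: 33.3
finger_force: 30.4
```

Run:
```python
from h import *
s=vision.capture("side")["color"][170:330,180:350];t=vision.capture("top")["color"][200:350,240:420]
im=np.hstack([cv2.resize(x,(400,400),interpolation=cv2.INTER_CUBIC) for x in(s,t)]);cv2.imwrite("pics/p2.png",im[:,:,::-1])
```

```text
(no output)
```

View pics/p2.png

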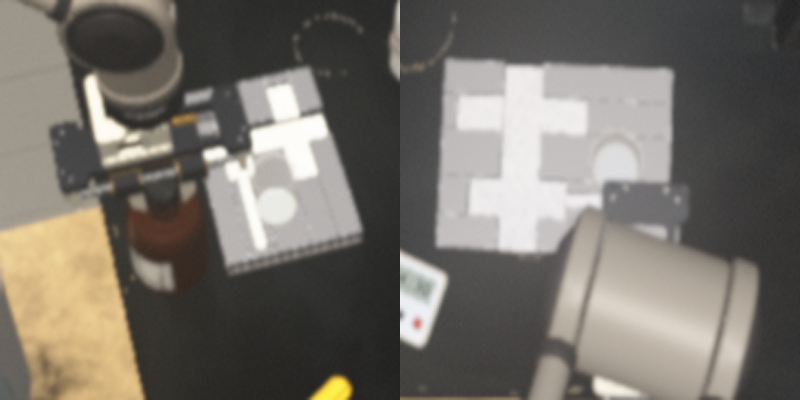

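The bottle is on bare worktop and clear of the tray. It slid a few mm in the grip, so contact came early. I'll relax the downward push and then let go.

Request:
{"op": "shift_gripper", "data": {
  "segments": [
    [20, 0, 0, -2, 0],
    [20, 0, 0, -4, 0],
    [20, 0, 0, -4, 0]
  ]
}}

```text
time: 5.62
tool_pos: [378.1, -29.6, 314.2]
tcp_rot: [-3.141, -0.0, 1.546]
contact_force: [-0.7, -0.3, -3.7]
grip_width: 33.4
finger_force: 29.9
```

Request:
{"op": "shift_gripper", "data": {
  "segments": [
    [92, 0, 0, 0, 0],
    [92, 0, 0, 0, 0],
    [92, 0, 0, 0, 0],
    [92, 0, 0, 0, 0]
  ]
}}

```text
time: 6.12
tool_pos: [377.9, -30.0, 314.8]
tcp_rot: [3.141, 0.0, 1.546]
contact_force: [-0.5, -0.1, -0.3]
grip_width: 68.5
finger_force: 0.0
```

Request:
{"op": "shift_gripper", "data": {
  "segments": [
    [92, 0, 0, 0, 0],
    [92, 0, 0, -30, 0],
    [92, 0, 0, -60, 0],
    [92, 0, 0, -60, 0]
  ]
}}

```text
time: 6.62
tool_pos: [378.3, -30.0, 376.4]
tcp_rot: [3.137, 0.001, 1.546]
contact_force: [0.1, 0.8, -0.6]
grip_width: 91.7
finger_force: 0.0
```

```bash
python3 go.py 508 -7 180 1.545
```

Run:
```python
from h import *
s=vision.capture("side")["color"][170:330,180:350];t=vision.capture("top")["color"][200:350,240:420]
im=np.hstack([cv2.resize(x,(400,400),interpolation=cv2.INTER_CUBIC) for x in(s,t)]);cv2.imwrite("pics/p3.png",im[:,:,::-1])
```

```text
at [378.3 -30.  376.4] grasp z 217.4 yaw 1.546 w 91.7 F [ 0.1  0.8 -0.6] t 6.625
[ 26.3 129.   37.9] 0.001
```

View pics/p3.png

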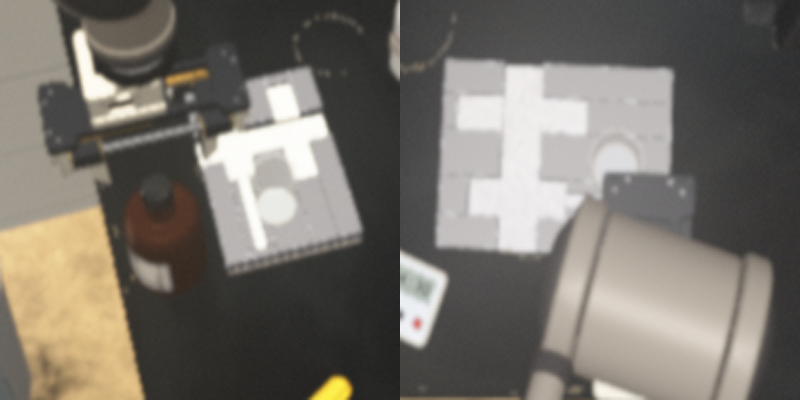

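The bottle stands upright at (150,235) in the left crop, clear of the tray. Next is the beaker. I'll use a yaw of about 0.5 so the gripper body stays away from the bottle, and put the beaker down at the left, around (540,235).

```bash
python3 go.py 508 -7 180 0.5 2
```

```text
at [377.6 -29.9 374.4] grasp z 215.4 yaw 1.546 w 91.6 F [-0.   0.1  0. ] t 6.725
[13.1 64.9 17.7] 0.523
[43.7 49.7 17.7] 0.523
```

Request:
{"op": "shift_gripper", "data": {
  "segments": [
    [92, 6, 25, 0, 0.17],
    [92, 12, 50, 5, 0.34],
    [92, 18, 75, 10, 0.51],
    [92, 22, 100, 20, 0.68],
    [92, 26, 129, 38, 0.85]
  ]
}}

```text
time: 7.35
tool_pos: [508.0, -6.9, 335.3]
tcp_rot: [-3.141, 0.001, 0.69]
contact_force: [-0.5, 0.7, -0.3]
grip_width: 91.9
finger_force: 0.0
```

Request:
{"op": "shift_gripper", "data": {
  "segments": [
    [92, 0, 0, 0, 0.1],
    [92, 0, 0, 0, 0.196],
    [92, 0, 0, 0, 0.196]
  ]
}}

```text
time: 7.72
tool_pos: [507.2, -7.1, 335.3]
tcp_rot: [-3.14, 0.002, 0.501]
contact_force: [-0.5, 0.1, -0.1]
grip_width: 91.8
finger_force: 0.0
```

```bash
python3 go.py 508 -7 67 0.5
```

Run:
```python
from h import *
import pickle
c=vision.capture("wrist");cv2.imwrite("pics/w2.png",c["color"][:,:,::-1])
```

```text
at [507.2  -7.1 335.3] grasp z 176.3 yaw 0.501 w 91.8 F [-0.5  0.1 -0.1] t 7.725
[  1.    0.5 109.3] 0.001
```

View pics/w2.png

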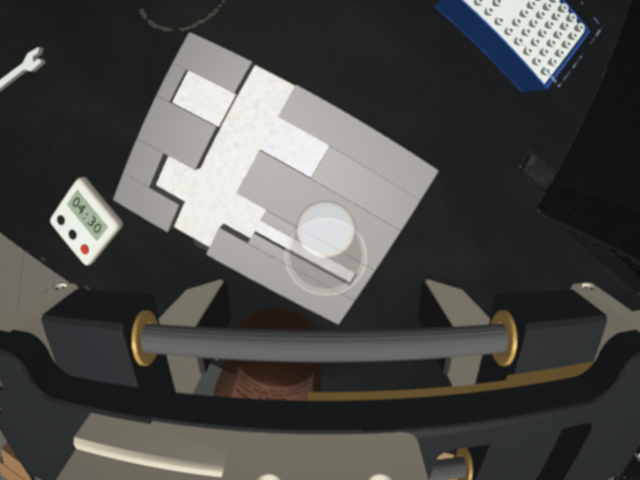

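The beaker's rim at (326,257) is centred between the fingers.

Request:
{"op": "shift_gripper", "data": {
  "segments": [
    [92, 1, 0, 40, 0],
    [92, 1, 0, 80, 0],
    [92, 1, 0, 109, 0],
    [40, 1, 0, 109, 0],
    [40, 1, 0, 109, 0]
  ]
}}

```text
time: 8.4
tool_pos: [508.7, -6.7, 228.5]
tcp_rot: [3.141, -0.001, 0.501]
contact_force: [0.0, 0.8, 0.5]
grip_width: 76.7
finger_force: 0.0
```

Request:
{"op": "shift_gripper", "data": {
  "segments": [
    [40, 0, 0, 0, 0],
    [40, 0, 0, 0, 0],
    [40, 0, 0, -10, 0],
    [40, 0, 0, -35, 0],
    [40, 0, 0, -60, 0]
  ]
}}

```text
time: 9.02
tool_pos: [508.2, -6.6, 289.0]
tcp_rot: [3.142, -0.0, 0.5]
contact_force: [0.6, 0.5, -1.4]
grip_width: 51.2
finger_force: 30.0
```

Request:
{"op": "shift_gripper", "data": {
  "segments": [
    [40, 0, 0, -15, 0],
    [40, 0, 0, -15, 0]
  ]
}}

```text
time: 9.28
tool_pos: [508.5, -6.7, 303.9]
tcp_rot: [3.14, -0.002, 0.5]
contact_force: [0.1, -0.2, -1.4]
grip_width: 51.5
finger_force: 30.0
```

```bash
python3 go.py 540 235 142 0.5
```

```text
at [508.5  -6.7 303.9] grasp z 144.9 yaw 0.5 w 51.5 F [ 0.1 -0.2 -1.4] t 9.275
[ 143.5 -197.     2.9] -0.0
```

Request:
{"op": "shift_gripper", "data": {
  "segments": [
    [40, 20, -27, 0, 0],
    [40, 50, -70, 0, 0],
    [40, 86, -118, 0, 0],
    [40, 115, -160, 0, 0],
    [40, 137, -188, 0, 0]
  ]
}}

```text
time: 9.9
tool_pos: [538.0, 226.2, 301.4]
tcp_rot: [-3.141, 0.002, 0.501]
contact_force: [0.5, -0.3, -0.1]
grip_width: 51.6
finger_force: 30.0
```

Request:
{"op": "shift_gripper", "data": {
  "segments": [
    [40, 7, -9, 0, 0],
    [40, 7, -9, 25, 0],
    [40, 7, -9, 60, 0],
    [40, 7, -9, 82, 0],
    [40, 7, -9, 92, 0]
  ]
}}

```text
time: 10.52
tool_pos: [539.9, 234.1, 208.9]
tcp_rot: [-3.141, 0.004, 0.499]
contact_force: [-2.8, -10.7, 37.9]
grip_width: 51.7
finger_force: 30.0
```

Request:
{"op": "shift_gripper", "data": {
  "segments": [
    [40, 0, 0, 2, 0],
    [40, 0, 0, 4, 0],
    [40, 0, 0, 4, 0]
  ]
}}

```text
time: 10.9
tool_pos: [540.6, 234.7, 209.0]
tcp_rot: [3.141, -0.002, 0.499]
contact_force: [-3.4, -2.7, 12.7]
grip_width: 51.4
finger_force: 30.0
```

Request:
{"op": "shift_gripper", "data": {
  "segments": [
    [40, 0, 0, -2, 0],
    [40, 0, 0, -2, 0],
    [70, 0, 0, -2, 0],
    [92, 0, 0, -2, 0],
    [92, 0, 0, -2, 0]
  ]
}}

```text
time: 11.52
tool_pos: [540.3, 235.3, 208.6]
tcp_rot: [-3.141, 0.0, 0.5]
contact_force: [-0.7, 0.8, -0.0]
grip_width: 77.1
finger_force: 0.0
```

Request:
{"op": "shift_gripper", "data": {
  "segments": [
    [92, 0, 0, -2, 0],
    [92, 0, 0, -40, 0],
    [92, 0, 0, -95, 0],
    [92, 0, 0, -120, 0],
    [92, 0, 0, -120, 0]
  ]
}}

```text
time: 12.15
tool_pos: [540.6, 235.4, 331.1]
tcp_rot: [3.141, -0.005, 0.5]
contact_force: [-0.2, -0.9, -0.5]
grip_width: 91.6
finger_force: 0.0
```

```bash
python3 go.py 485.5 379.5 120 2.33 2
```

Run:
```python
from h import *
import pickle
c=vision.capture("side");pickle.dump(c,open("s4.pkl","wb"));t=vision.capture("top");pickle.dump(t,open("t4.pkl","wb"))
im=np.hstack([cv2.resize(x,(400,400),interpolation=cv2.INTER_CUBIC) for x in(c["color"][120:280,200:370],t["color"][190:350,130:330])]);cv2.imwrite("pics/p4.png",im[:,:,::-1])
```

```text
at [540.6 235.4 331.1] grasp z 172.1 yaw 0.5 w 91.6 F [-0.2 -0.9 -0.5] t 12.15
[ 10.2 -76.5  26. ] -0.915
[ 66.8 -38.5  26. ] -0.915
```

View pics/p4.png

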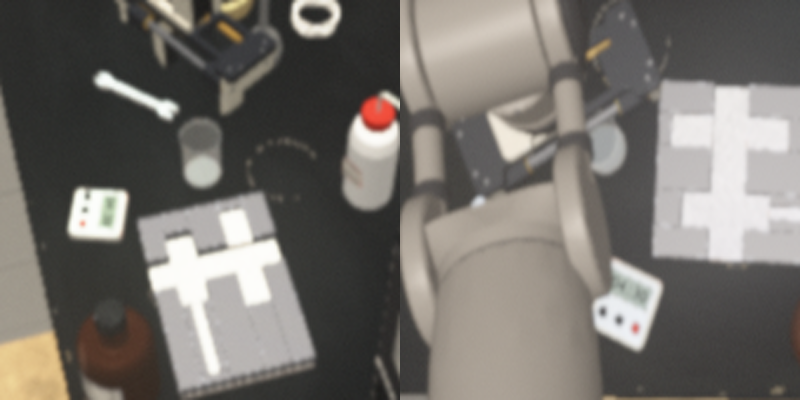

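The beaker now stands upright on the worktop, at (200,155) in the left crop, and the tray is free. Next is the spanner.

Request:
{"op": "shift_gripper", "data": {
  "segments": [
    [92, 2, -15, 5, -0.183],
    [92, 4, -30, 10, -0.366],
    [92, 6, -45, 15, -0.549],
    [92, 8, -60, 20, -0.732],
    [92, 10, -76, 26, -0.915]
  ]
}}

```text
time: 12.88
tool_pos: [512.1, 307.0, 300.5]
tcp_rot: [-3.139, 0.002, 1.421]
contact_force: [0.7, -0.4, -0.0]
grip_width: 91.4
finger_force: 0.0
```

Request:
{"op": "shift_gripper", "data": {
  "segments": [
    [60, 13, -8, 5, -0.183],
    [60, 26, -15, 10, -0.366],
    [60, 40, -23, 15, -0.549],
    [60, 53, -30, 20, -0.732],
    [60, 67, -39, 26, -0.915]
  ]
}}

```text
time: 13.5
tool_pos: [484.0, 379.2, 274.5]
tcp_rot: [-3.138, -0.001, 2.336]
contact_force: [-0.1, -0.2, 0.5]
grip_width: 59.9
finger_force: 0.0
```

Request:
{"op": "shift_gripper", "data": {
  "segments": [
    [60, 0, 0, 0, 0],
    [60, 0, 0, 0, 0]
  ]
}}

```text
time: 13.75
tool_pos: [484.6, 378.6, 275.9]
tcp_rot: [-3.14, -0.0, 2.326]
contact_force: [-0.1, -0.0, 0.3]
grip_width: 59.9
finger_force: 0.0
```

```bash
python3 go.py 485.5 379.5 22 2.33
```

Run:
```python
from h import *
import pickle
c=vision.capture("wrist");pickle.dump(c,open("w3.pkl","wb"))
g=c["color"].astype(int).sum(2)/3;print(np.array(c["K"]).round(1).tolist())
R=np.array(c["R"]);t=np.array(c["t"])
def fe(u,v,z):
    f=c["K"][0][0];x,y=u-c["K"][0][2],v-c["K"][1][2];r=np.hypot(x,y);a=r/f
    d=R.T@np.array([np.sin(a)*x/r,np.sin(a)*y/r,np.cos(a)]);o=-R.T@t;return o+d*(z-o[2])/d[2]
m=(g>110).astype(np.uint8);k,l,s,ce=cv2.connectedComponentsWithStats(m)
for i in range(1,k):
    if s[i,4]>300 and s[i,4]<20000:
        v,u=np.nonzero(l==i);P=np.array([fe(a,b,4)[:2] for a,b in zip(u,v)]).astype(np.float32);(cx,cy),wh,a=cv2.minAreaRect(P)
        q=P-P.mean(0);d=np.linalg.eigh(np.cov(q.T))[1][:,1]
        print(s[i].tolist(),np.round((cx,cy),1),np.round(wh,1),P.mean(0).round(1),"yaw",np.arctan2(-d[0],d[1]).round(3))
```

```text
at [484.6 378.6 275.9] grasp z 116.9 yaw 2.326 w 59.9 F [-0.1 -0.   0.3] t 13.75
[ 0.   1.5 94.9] -0.004
[[371.6, 0.0, 323.9], [0.0, 371.6, 239.8], [0.0, 0.0, 1.0]]
[0, 0, 224, 106, 17280] [231.5 362.2] [237.6  86.2] [241.8 369.8] yaw 2.128
[564, 0, 76, 115, 4113] [556.  669.6] [ 99.7 103.7] [540.6 678.6] yaw 1.409
[0, 95, 130, 286, 16831] [320.  206.5] [165.2 269.6] [308.9 211.3] yaw 0.415
[308, 154, 32, 170, 3249] [485.7 376.1] [ 22.8 128. ] [483.9 378.5] yaw 0.764
[207, 280, 49, 49, 1511] [464.3 290.6] [27.8 55.2] [466.7 289.7] yaw 0.061
[56, 412, 373, 68, 18337] [543.5  86.5] [527.7 148.4] [574.2 133.8] yaw -0.679
[511, 429, 51, 48, 1028] [849.8 351.2] [54.4 90.3] [844.9 362.2] yaw 1.035
```

The wrist view measures the spanner at 22.8 x 128 mm, centred near (485.5,378.5) with yaw 0.763, which agrees with the other two views.

Request:
{"op": "shift_gripper", "data": {
  "segments": [
    [60, 0, 1, 40, -0.006],
    [60, 0, 1, 80, -0.006],
    [60, 0, 1, 93, -0.006],
    [60, 0, 1, 93, -0.006]
  ]
}}

```text
time: 14.3
tool_pos: [485.5, 379.4, 183.6]
tcp_rot: [-3.141, -0.0, 2.334]
contact_force: [-0.3, 0.2, -0.6]
grip_width: 59.9
finger_force: 0.0
```

```bash
python3 go.py 485.3 378.6 22 2.333
```

```text
at [485.5 379.4 183.6] grasp z 24.6 yaw 2.334 w 59.9 F [-0.3  0.2 -0.6] t 14.3
[-0.4 -0.7  2.6] 0.001
```

Request:
{"op": "shift_gripper", "data": {
  "segments": [
    [60, 0, -1, 3, 0],
    [60, 0, -1, 3, 0],
    [10, 0, -1, 3, 0],
    [10, 0, -1, 3, 0],
    [10, 0, -1, 3, 0]
  ]
}}

```text
time: 14.92
tool_pos: [484.5, 379.0, 180.9]
tcp_rot: [3.141, 0.0, 2.336]
contact_force: [0.4, 0.2, 0.6]
grip_width: 34.6
finger_force: 0.0
```

Request:
{"op": "shift_gripper", "data": {
  "segments": [
    [10, 0, 0, 0, 0],
    [10, 0, 0, 0, 0]
  ]
}}

```text
time: 15.18
tool_pos: [484.5, 379.0, 180.7]
tcp_rot: [3.142, -0.0, 2.336]
contact_force: [-0.4, -0.8, 0.3]
grip_width: 21.8
finger_force: 30.0
```

```bash
python3 go.py 485.3 378.6 120 2.333
```

```text
at [484.5 379.  180.7] grasp z 21.7 yaw 2.336 w 21.8 F [-0.4 -0.8  0.3] t 15.175
[ -0.9   0.3 -98.3] 0.003
```

Request:
{"op": "shift_gripper", "data": {
  "segments": [
    [10, 0, 0, -20, 0],
    [10, 0, 0, -50, 0],
    [10, 0, 0, -80, 0],
    [10, 0, 0, -80, 0]
  ]
}}

```text
time: 15.68
tool_pos: [485.1, 379.4, 263.0]
tcp_rot: [3.137, 0.001, 2.336]
contact_force: [0.1, -0.3, -1.4]
grip_width: 21.4
finger_force: 30.0
```

```bash
python3 go.py 554.1 89 100 1.545 2
```

```text
at [485.1 379.4 263. ] grasp z 104.0 yaw 2.336 w 21.4 F [ 0.1 -0.3 -1.4] t 15.675
[-128.6  -75.7    1.8] 0.395
[-147.9  -20.3    1.8] 0.395
```

Request:
{"op": "shift_gripper", "data": {
  "segments": [
    [10, 0, 0, -20, 0],
    [10, -30, -18, -20, 0.1],
    [10, -70, -41, -20, 0.2],
    [10, -105, -62, -20, 0.3],
    [10, -129, -76, -20, 0.395]
  ]
}}

```text
time: 16.3
tool_pos: [519.0, 231.5, 279.2]
tcp_rot: [-3.139, -0.0, 1.937]
contact_force: [-0.2, 0.3, -1.6]
grip_width: 21.5
finger_force: 30.0
```

Request:
{"op": "shift_gripper", "data": {
  "segments": [
    [10, -35, -5, 0, 0.1],
    [10, -80, -11, 0, 0.2],
    [10, -120, -16, 0, 0.3],
    [10, -148, -20, 0, 0.395],
    [10, -148, -20, 0, 0.395]
  ]
}}

```text
time: 16.92
tool_pos: [554.0, 86.3, 279.3]
tcp_rot: [-3.14, 0.0, 1.543]
contact_force: [-0.4, 0.4, -0.7]
grip_width: 21.5
finger_force: 30.0
```

Request:
{"op": "shift_gripper", "data": {
  "segments": [
    [10, 0, 0, 0, 0]
  ]
}}

```text
time: 17.05
tool_pos: [553.5, 88.6, 279.8]
tcp_rot: [-3.14, -0.0, 1.547]
contact_force: [-0.3, 0.3, -1.1]
grip_width: 21.3
finger_force: 30.0
```

Run:
```python
from h import *
import pickle
c=vision.capture("wrist");pickle.dump(c,open("w5.pkl","wb"))
g=c["color"].astype(int).sum(2)/3;cv2.imwrite("pics/w5.png",c["color"][:,:,::-1])
```

```bash
python3 go.py 554.1 89 80 1.545
```

```text
at [553.5  88.9 280. ] grasp z 121.0 yaw 1.548 w 21.4 F [ 0.  -0.4 -0.1] t 17.1
[ 0.1  0.7 41. ] 0.003
```

View pics/w5.png

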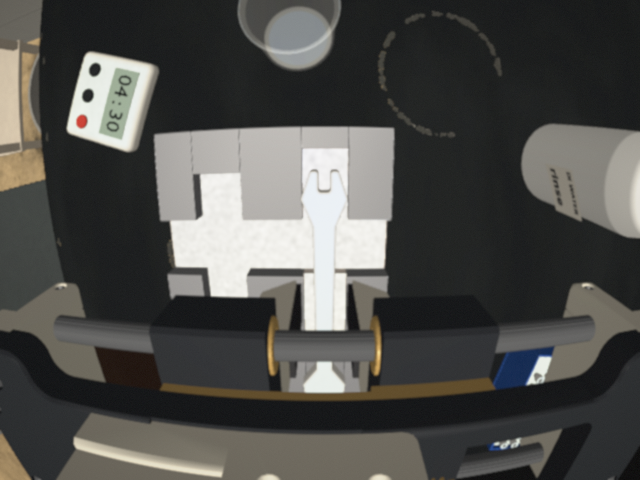

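The wrist view shows the spanner head at (323,185) over the slot, which spans columns 303–348. The slot's +y end is at row 149. I'll check these figures before lowering.

Add to h.py:
```python
def fe(c,u,v,z):
    R=np.array(c["R"]);t=np.array(c["t"]);f=c["K"][0][0];x,y=u-c["K"][0][2],v-c["K"][1][2];r=np.hypot(x,y);a=r/f
    d=R.T@np.array([np.sin(a)*x/r,np.sin(a)*y/r,np.cos(a)]);o=-R.T@t;return o+d*(z-o[2])/d[2]
```

Run:
```python
from h import *
import pickle
c=pickle.load(open("w5.pkl","rb"));g=c["color"].astype(int).sum(2)/3
for r in(155,160,165,205,210): print(r,g[r,290:360:3].astype(int).tolist())
for r in (190,): print(r, g[r,185:255:3].astype(int).tolist())
print("col 325",[(v,int(g[v,325])) for v in range(135,180,3)])
for n,u,v,z in(("end L",303,155,22),("end R",348,155,22),("end",325,149,22),("TL tray",155,134,22),("TR tray",393,128,22),("sp L",305,188,88),("sp R",344,188,88),("sp end",323,170,88)): print(n,fe(c,u,v,z).round(1))
```

```text
155 [185, 185, 186, 184, 207, 242, 240, 235, 238, 244, 244, 240, 239, 235, 236, 238, 239, 240, 240, 218, 171, 178, 176, 177]
160 [183, 183, 184, 185, 206, 243, 237, 230, 234, 243, 244, 242, 241, 242, 241, 241, 239, 236, 236, 223, 173, 178, 176, 176]
165 [182, 183, 183, 184, 209, 241, 241, 241, 236, 236, 238, 238, 240, 240, 239, 238, 236, 234, 237, 207, 172, 177, 175, 174]
205 [179, 177, 177, 178, 163, 235, 240, 240, 240, 240, 240, 240, 240, 240, 240, 240, 240, 240, 224, 202, 171, 171, 171, 171]
210 [177, 177, 177, 178, 178, 227, 239, 240, 240, 240, 240, 240, 240, 240, 240, 241, 240, 229, 233, 187, 170, 171, 170, 168]
190 [171, 171, 170, 92, 63, 120, 239, 240, 238, 234, 238, 242, 239, 236, 235, 237, 239, 239, 237, 183, 180, 179, 178, 180]
col 325 [(135, 185), (138, 184), (141, 185), (144, 184), (147, 186), (150, 235), (153, 237), (156, 241), (159, 242), (162, 241), (165, 239), (168, 241), (171, 242), (174, 239), (177, 239)]
end L [542.3 151.1  22. ]
end R [571.  150.4  22. ]
end [556.4 154.6  22. ]
TL tray [441.5 172.   22. ]
TR tray [600.2 167.8  22. ]
sp L [546.7 139.8  88. ]
sp R [564.9 139.3  88. ]
sp end [555.3 148.   88. ]
```

Request:
{"op": "shift_gripper", "data": {
  "segments": [
    [10, 1, 1, 30, 0],
    [10, 1, 1, 60, 0],
    [10, 1, 1, 68, 0],
    [10, 1, 1, 68, 0]
  ]
}}

```text
time: 17.6
tool_pos: [554.9, 89.7, 212.7]
tcp_rot: [-3.141, -0.0, 1.547]
contact_force: [0.2, 0.7, 0.0]
grip_width: 21.0
finger_force: 30.0
```

```bash
python3 go.py 554.4 90 38 1.545
```

```text
at [554.9  89.7 212.7] grasp z 53.7 yaw 1.547 w 21.0 F [0.2 0.7 0. ] t 17.6
[ 0.2 -0.5 15.7] 0.002
```

Request:
{"op": "shift_gripper", "data": {
  "segments": [
    [10, 0, 0, 4, 0],
    [10, 0, 0, 8, 0],
    [10, 0, 0, 11, 0],
    [10, 0, 0, 14, 0],
    [10, 0, 0, 14, 0]
  ]
}}

```text
time: 18.23
tool_pos: [554.8, 89.0, 198.5]
tcp_rot: [-3.141, -0.0, 1.546]
contact_force: [-0.2, -0.0, 0.3]
grip_width: 21.2
finger_force: 30.0
```

```bash
python3 go.py 554.4 90 38 1.545
```

```text
at [554.8  89.  198.5] grasp z 39.5 yaw 1.546 w 21.2 F [-0.2 -0.   0.3] t 18.225
[ 1.  -0.5  1.5] 0.001
```

Request:
{"op": "shift_gripper", "data": {
  "segments": [
    [10, 0, 0, 1, 0],
    [10, 0, 0, 2, 0],
    [10, 0, 0, 2, 0]
  ]
}}

```text
time: 18.6
tool_pos: [555.0, 89.1, 196.7]
tcp_rot: [3.141, -0.0, 1.546]
contact_force: [0.4, 0.3, -0.3]
grip_width: 21.5
finger_force: 30.0
```

Request:
{"op": "shift_gripper", "data": {
  "segments": [
    [60, 0, 0, 0, 0],
    [60, 0, 0, 0, 0],
    [60, 0, 0, 0, 0],
    [60, 0, 0, 0, 0]
  ]
}}

```text
time: 19.1
tool_pos: [554.9, 89.1, 196.7]
tcp_rot: [3.141, -0.0, 1.546]
contact_force: [-0.3, -0.5, -1.2]
grip_width: 56.3
finger_force: 0.0
```

Request:
{"op": "shift_gripper", "data": {
  "segments": [
    [60, 0, 0, -40, 0],
    [60, 0, 0, -90, 0],
    [60, 0, 0, -130, 0],
    [60, 0, 0, -130, 0]
  ]
}}

```text
time: 19.6
tool_pos: [555.6, 89.1, 330.2]
tcp_rot: [3.134, -0.0, 1.546]
contact_force: [0.3, 0.3, -0.9]
grip_width: 60.1
finger_force: 0.0
```

Run:
```python
from h import *
import pickle
c=vision.capture("wrist");pickle.dump(c,open("w6.pkl","wb"))
```

```bash
python3 go.py 484 -246 150 0.506 2
```

```text
at [555.   89.1 327.9] grasp z 168.9 yaw 1.546 w 59.8 F [ 0.4 -0.2 -0.4] t 19.65
[-168.4  -31.3    9.3] 0.52
[-161.7   56.5    9.3] 0.52
```

Request:
{"op": "shift_gripper", "data": {
  "segments": [
    [60, -34, -6, 2, 0.1],
    [60, -67, -12, 4, 0.2],
    [60, -101, -18, 6, 0.3],
    [60, -135, -25, 8, 0.4],
    [60, -168, -31, 9, 0.52]
  ]
}}

```text
time: 20.27
tool_pos: [518.9, -79.1, 315.8]
tcp_rot: [-3.138, 0.001, 1.022]
contact_force: [-0.8, -0.4, 0.2]
grip_width: 60.0
finger_force: 0.0
```

Request:
{"op": "shift_gripper", "data": {
  "segments": [
    [60, -32, 11, 5, 0.1],
    [60, -64, 22, 10, 0.2],
    [60, -97, 34, 20, 0.3],
    [60, -130, 45, 30, 0.4],
    [60, -162, 56, 39, 0.52]
  ]
}}

```text
time: 20.9
tool_pos: [482.8, -246.5, 276.6]
tcp_rot: [-3.139, 0.001, 0.502]
contact_force: [-0.2, -0.2, 0.4]
grip_width: 60.2
finger_force: 0.0
```

Request:
{"op": "shift_gripper", "data": {
  "segments": [
    [60, 0, 0, 0, 0],
    [60, 0, 0, 0, 0]
  ]
}}

```text
time: 21.15
tool_pos: [483.4, -245.2, 277.6]
tcp_rot: [-3.139, 0.001, 0.507]
contact_force: [0.4, 1.6, 0.5]
grip_width: 60.2
finger_force: 0.0
```

Run:
```python
from h import *
import pickle
c=vision.capture("wrist");pickle.dump(c,open("w7.pkl","wb"))
im=c["color"].astype(int);m=((im[:,:,0]>130)&(im[:,:,2]<90)).astype(np.uint8)
k,l,s,ce=cv2.connectedComponentsWithStats(m)
for i in range(1,k):
    if s[i,4]>300:
        v,u=np.nonzero(l==i);P=np.array([fe(c,a,b,14)[:2] for a,b in zip(u,v)]).astype(np.float32);(cx,cy),wh,a=cv2.minAreaRect(P)
        q=P-P.mean(0);d=np.linalg.eigh(np.cov(q.T))[1][:,1];print(s[i].tolist(),np.round((cx,cy),1),np.round(wh,1),P.mean(0).round(1),d.round(3))
t=vision.capture("top");pickle.dump(t,open("t7.pkl","wb"))
g=t["color"].astype(int).sum(2)/3
```

```bash
python3 go.py 484.7 -245 32 0.506
```

```text
[238, 369, 320, 31, 2936] [ 407.3 -375.1] [ 15.3 301.1] [ 407.9 -379.6] [-0.499  0.867]
at [ 483.8 -244.7  278.4] grasp z 119.4 yaw 0.508 w 60.4 F [ 1.1  0.3 -1. ] t 21.25
[ 0.7  0.8 87.4] 0.002
```

Run:
```python
from h import *
import pickle
c=pickle.load(open("w7.pkl","rb"));h=cv2.cvtColor(c["color"],cv2.COLOR_RGB2HSV)
m=((h[:,:,0]>18)&(h[:,:,0]<35)&(h[:,:,1]>120)&(h[:,:,2]>110)).astype(np.uint8)
k,l,s,ce=cv2.connectedComponentsWithStats(m)
for i in range(1,k):
    if s[i,4]>150:
        v,u=np.nonzero(l==i);P=np.array([fe(c,a,b,14)[:2] for a,b in zip(u,v)]).astype(np.float32);(cx,cy),wh,a=cv2.minAreaRect(P)
        q=P-P.mean(0);d=np.linalg.eigh(np.cov(q.T))[1][:,1];print(s[i].tolist(),np.round((cx,cy),1),np.round(wh,1),d.round(3))
for r in range(180,330,15): print(r,[h[r,u].tolist() for u in(300,324,345)])
```

```text
[307, 180, 40, 127, 1064] [ 484.5 -246.8] [92.  26.8] [-0.881 -0.474]
[189, 314, 19, 57, 406] [ 362.2 -196.6] [56.7 15.2] [-0.934 -0.356]
[441, 314, 19, 57, 398] [ 461.  -374.7] [56.6 14.9] [-0.796 -0.605]
[239, 370, 318, 30, 2671] [ 407.2 -375.1] [ 14.6 299.3] [-0.498  0.867]
180 [[90, 12, 63], [21, 137, 143], [80, 12, 62]]
195 [[98, 16, 62], [30, 90, 255], [23, 152, 246]]
210 [[100, 13, 61], [30, 91, 255], [23, 153, 244]]
225 [[110, 13, 61], [30, 94, 255], [22, 153, 223]]
240 [[98, 16, 62], [30, 93, 255], [22, 148, 196]]
255 [[98, 16, 62], [30, 95, 255], [21, 139, 169]]
270 [[90, 13, 59], [30, 95, 255], [20, 128, 140]]
285 [[105, 17, 61], [30, 95, 255], [20, 94, 103]]
300 [[98, 17, 60], [30, 91, 255], [90, 13, 60]]
315 [[90, 12, 62], [60, 9, 89], [80, 12, 62]]
```

The wrist view puts the handle at (484.5,-246.8), 26.8 mm wide, with direction (-0.881,-0.474). That matches the other views.

```bash
python3 go.py 484.3 -246 22 0.5
```

```text
at [ 483.8 -244.7  278.4] grasp z 119.4 yaw 0.508 w 60.4 F [ 1.1  0.3 -1. ] t 21.25
[-0.1  1.5 97.4] 0.008
```

Request:
{"op": "shift_gripper", "data": {
  "segments": [
    [60, 0, 1, 50, 0.008],
    [60, 0, 1, 88, 0.008],
    [60, 0, 1, 95, 0.008],
    [60, 0, 1, 95, 0.008]
  ]
}}

```text
time: 21.75
tool_pos: [484.6, -246.2, 184.3]
tcp_rot: [3.141, -0.0, 0.499]
contact_force: [1.0, -0.3, 0.6]
grip_width: 59.9
finger_force: 0.0
```

```bash
python3 go.py 484.3 -246 21.5 0.5
```

```text
at [ 484.6 -246.2  184.3] grasp z 25.3 yaw 0.499 w 59.9 F [ 1.  -0.3  0.6] t 21.75
[-0.1 -0.3  3.8] -0.001
```

Request:
{"op": "shift_gripper", "data": {
  "segments": [
    [60, 0, 0, 4, 0],
    [60, 0, 0, 4, 0],
    [10, 0, 0, 4, 0],
    [10, 0, 0, 4, 0],
    [10, 0, 0, 4, 0]
  ]
}}

```text
time: 22.38
tool_pos: [484.1, -246.6, 179.8]
tcp_rot: [3.142, -0.0, 0.498]
contact_force: [0.9, -0.2, 0.9]
grip_width: 34.5
finger_force: 0.0
```

Request:
{"op": "shift_gripper", "data": {
  "segments": [
    [10, 0, 0, 0, 0],
    [10, 0, 0, 0, 0],
    [10, 0, 0, -5, 0],
    [10, 0, 0, -15, 0],
    [10, 0, 0, -30, 0]
  ]
}}

```text
time: 23.0
tool_pos: [484.1, -246.5, 210.5]
tcp_rot: [-3.141, 0.0, 0.498]
contact_force: [1.1, 0.1, -0.6]
grip_width: 25.3
finger_force: 30.0
```

Request:
{"op": "shift_gripper", "data": {
  "segments": [
    [10, 0, 0, -20, 0],
    [10, 0, 0, -50, 0],
    [10, 0, 0, -75, 0],
    [10, 0, 0, -75, 0]
  ]
}}

```text
time: 23.5
tool_pos: [484.6, -246.8, 287.4]
tcp_rot: [3.137, -0.003, 0.498]
contact_force: [-0.3, -0.5, -1.4]
grip_width: 25.5
finger_force: 30.0
```

```bash
python3 go.py 482.5 90.5 126 1.545 2
```

```text
at [ 484.6 -246.8  287.4] grasp z 128.4 yaw 0.498 w 25.5 F [-0.3 -0.5 -1.4] t 23.5
[  79.6 -148.7    0.7] -0.524
[143.3 -88.9   0.7] -0.524
```

Request:
{"op": "shift_gripper", "data": {
  "segments": [
    [10, 10, -18, 0, -0.08],
    [10, 27, -50, 0, -0.19],
    [10, 45, -83, 0, -0.3],
    [10, 63, -117, 0, -0.41],
    [10, 80, -149, 0, -0.524]
  ]
}}

```text
time: 24.12
tool_pos: [482.8, -76.1, 284.0]
tcp_rot: [-3.14, 0.0, 1.025]
contact_force: [0.5, -0.3, -0.7]
grip_width: 25.3
finger_force: 30.0
```

Request:
{"op": "shift_gripper", "data": {
  "segments": [
    [10, 35, -22, 0, -0.12],
    [10, 70, -44, 0, -0.24],
    [10, 105, -65, 0, -0.36],
    [10, 132, -82, 0, -0.47],
    [10, 143, -89, 0, -0.524]
  ]
}}

```text
time: 24.75
tool_pos: [481.5, 92.4, 284.1]
tcp_rot: [-3.14, -0.0, 1.55]
contact_force: [0.7, -0.6, -0.2]
grip_width: 25.2
finger_force: 30.0
```

Request:
{"op": "shift_gripper", "data": {
  "segments": [
    [10, 0, 0, 0, 0],
    [10, 0, 0, 0, 0]
  ]
}}

```text
time: 25.0
tool_pos: [482.0, 90.1, 284.5]
tcp_rot: [-3.141, 0.0, 1.544]
contact_force: [0.7, 0.1, -1.8]
grip_width: 25.1
finger_force: 30.0
```

```bash
python3 go.py 482.5 90.5 60 1.545
```

Run:
```python
from h import *
import pickle
for n in("wrist","top","side"):
    c=vision.capture(n);pickle.dump(c,open(n[0]+"8.pkl","wb"))
    h=cv2.cvtColor(c["color"],cv2.COLOR_RGB2HSV);m=((h[:,:,0]>18)&(h[:,:,0]<35)&(h[:,:,1]>85)&(h[:,:,2]>110)).astype(np.uint8)
    k,l,s,ce=cv2.connectedComponentsWithStats(m)
    for i in range(1,k):
        if s[i,4]>60:
            v,u=np.nonzero(l==i);f=fe if n=="wrist" else onz;P=np.array([f(c,a,b,120)[:2] for a,b in zip(u,v)]).astype(np.float32);(cx,cy),wh,a=cv2.minAreaRect(P)
            q=P-P.mean(0);d=np.linalg.eigh(np.cov(q.T))[1][:,1]
            if 380<cx<580 and 0<cy<200: print(n,s[i].tolist(),np.round((cx,cy),1),np.round(wh,1),d.round(3))
```

```text
at [482.   90.1 284.5] grasp z 125.5 yaw 1.544 w 25.1 F [ 0.7  0.1 -1.8] t 25.0
[ 0.4  0.5 65.5] -0.001
wrist [294, 213, 61, 118, 6679] [483.6 108.3] [53.6 25.5] [0.02 1.  ]
wrist [379, 321, 11, 54, 306] [510.7  70.1] [ 4.5 30.3] [-0.048  0.999]
wrist [259, 322, 9, 53, 279] [453.6  71.4] [29.7  3.5] [0.083 0.997]
wrist [298, 361, 54, 33, 1600] [482.3  54.3] [20.2 25.2] [-1.     0.018]
side [272, 199, 13, 20, 196] [482.   80.7] [62.9 30. ] [0.106 0.994]
```

Request:
{"op": "shift_gripper", "data": {
  "segments": [
    [10, 0, 0, 30, 0],
    [10, 0, 0, 60, 0],
    [10, 0, 0, 75, 0],
    [10, 0, 0, 80, 0],
    [10, 0, 0, 80, 0]
  ]
}}

```text
time: 25.78
tool_pos: [482.3, 90.9, 205.1]
tcp_rot: [3.141, -0.0, 1.546]
contact_force: [-0.1, 0.7, -1.5]
grip_width: 24.9
finger_force: 30.0
```

```bash
python3 go.py 482.4 90.1 27 1.545
```

```text
at [482.3  90.9 205.1] grasp z 46.1 yaw 1.546 w 24.9 F [-0.1  0.7 -1.5] t 25.775
[-0.8  0.1 19.1] 0.001
```

Request:
{"op": "shift_gripper", "data": {
  "segments": [
    [10, 0, 0, 4, 0],
    [10, 0, 0, 8, 0],
    [10, 0, 0, 12, 0],
    [10, 0, 0, 15, 0],
    [10, 0, 0, 15, 0]
  ]
}}

```text
time: 26.4
tool_pos: [481.9, 91.0, 189.4]
tcp_rot: [-3.141, -0.0, 1.546]
contact_force: [0.0, 0.7, -0.6]
grip_width: 25.2
finger_force: 30.0
```

```bash
python3 go.py 482.4 90.1 27 1.545
```

```text
at [481.9  91.  189.4] grasp z 30.4 yaw 1.546 w 25.2 F [ 0.   0.7 -0.6] t 26.4
[-0.9  0.5  3.4] 0.001
```

No contact, so it is in the slot with about 3.5 mm to go.

Request:
{"op": "shift_gripper", "data": {
  "segments": [
    [10, -1, 0, 1, 0],
    [10, -1, 0, 2.5, 0],
    [10, -1, 0, 3.5, 0],
    [10, -1, 0, 3.5, 0]
  ]
}}

```text
time: 26.9
tool_pos: [481.9, 90.0, 186.2]
tcp_rot: [-3.141, -0.0, 1.546]
contact_force: [-0.6, 0.5, -1.2]
grip_width: 25.4
finger_force: 30.0
```

Request:
{"op": "shift_gripper", "data": {
  "segments": [
    [60, 0, 0, 0, 0],
    [60, 0, 0, 0, 0],
    [60, 0, 0, 0, 0],
    [60, 0, 0, 0, 0]
  ]
}}

```text
time: 27.4
tool_pos: [481.9, 90.0, 186.2]
tcp_rot: [3.142, -0.0, 1.546]
contact_force: [0.3, 0.4, 0.6]
grip_width: 58.1
finger_force: 0.0
```

Request:
{"op": "shift_gripper", "data": {
  "segments": [
    [60, 0, 0, -40, 0],
    [60, 0, 0, -90, 0],
    [60, 0, 0, -140, 0],
    [60, 0, 0, -180, 0]
  ]
}}

```text
time: 27.9
tool_pos: [481.8, 90.0, 368.4]
tcp_rot: [3.14, -0.0, 1.546]
contact_force: [-0.2, 0.1, -0.1]
grip_width: 60.0
finger_force: 0.0
```

```bash
python3 go.py 400 300 250 1.545 1
```

```text
at [481.8  90.  368.4] grasp z 209.4 yaw 1.546 w 60.0 F [-0.2  0.1 -0.1] t 27.9
[207.9 -86.9 -40.7] 0.001
```

Run:
```python
from h import *
import pickle
c=vision.capture("wrist");pickle.dump(c,open("w9.pkl","wb"))
```

Request:
{"op": "shift_gripper", "data": {
  "segments": [
    [60, 41, -17, -8, 0],
    [60, 83, -35, -16, 0],
    [60, 125, -52, -24, 0],
    [60, 166, -70, -32, 0],
    [60, 208, -87, -40, 0]
  ]
}}

```text
time: 28.58
tool_pos: [399.3, 301.3, 406.3]
tcp_rot: [-3.142, 0.0, 1.546]
contact_force: [0.1, 0.8, -0.5]
grip_width: 59.9
finger_force: 0.0
```

Request:
{"op": "shift_gripper", "data": {
  "segments": [
    [60, 0, 0, 0, 0],
    [60, 0, 0, 0, 0]
  ]
}}

```text
time: 28.82
tool_pos: [400.1, 299.8, 405.8]
tcp_rot: [-3.141, 0.001, 1.546]
contact_force: [-0.2, 1.1, -0.4]
grip_width: 60.0
finger_force: 0.0
```

Create ver.py:
```python
from h import *
import pickle
W=pickle.load(open("w9.pkl","rb"));T=vision.capture("top");S=vision.capture("side")
c0=np.array([517.5,53.2]);a=-.026;Rt=np.array([[np.cos(a),-np.sin(a)],[np.sin(a),np.cos(a)]])
for n,c,f in(("wrist",W,fe),("top",T,onz),("side",S,onz)):
    im=c["color"].astype(int);h=cv2.cvtColor(c["color"],cv2.COLOR_RGB2HSV)
    for nm,m,z in(("handle",(h[:,:,0]>18)&(h[:,:,0]<36)&(h[:,:,1]>80)&(h[:,:,2]>110),20),("bluish",(im[:,:,2]-im[:,:,0]>6)&(im.sum(2)>420),23)):
        k,l,s,ce=cv2.connectedComponentsWithStats(m.astype(np.uint8))
        for i in range(1,k):
            if s[i,4]>40:
                v,u=np.nonzero(l==i);P=np.array([f(c,p,q,z)[:2] for p,q in zip(u,v)]);P=((P-c0)@Rt).astype(np.float32);(cx,cy),wh,_=cv2.minAreaRect(P)
                q=P-P.mean(0);d=np.linalg.eigh(np.cov(q.T))[1][:,1]
                if abs(cx)<80 and abs(cy)<117: print(n,nm,s[i].tolist(),"tray c",np.round((cx,cy),1),np.round(wh,1),d.round(3))
```

```bash
python3 ver.py
```

```text
wrist handle [310, 170, 27, 96, 2441] tray c [-35.9  34.1] [23.7 89.5] [-0.009  1.   ]
top handle [275, 269, 38, 10, 347] tray c [-34.4  36.8] [20.5 84. ] [-0.017  1.   ]
top bluish [270, 238, 51, 9, 177] tray c [37.4 36.9] [ 18.5 114.2] [-0.003  1.   ]
side handle [272, 213, 15, 27, 223] tray c [-36.   40.9] [24.8 92. ] [0.002 1.   ]
```

Both tools measure as seated: handle centre about (-35.5, 37) and spanner (37.4, 36.9) in the tray frame, both aligned with the tray. The release heights match the floors. Handing in.

```bash
python3 -c "
from plant import bot, vision, ticket
print(ticket.close_job())"
```

```text
the job is handed in; nothing more can be done
None
```

I handed the job in at about 29 s of the 72 s allowed. The bottle and beaker stand upright on bare worktop, and the screwdriver and spanner measured as lying in their cut-outs; the hand-in returned no verdict.

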